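# Show the tall twine spool's foot to the inspection camera

### The arm

A 6-joint arm with a two-finger parallel gripper is mounted at the origin on the work surface. World frame = base frame: x ahead of the robot, y to its left, z up, the work surface at z = 0. Lengths are in m, angles in rad, forces in N, time in s.
With the tool pointing down it reaches from about 0.425 to 0.95 m from the base axis. Payload 3.5 kg.
Tool frame: the origin (TCP) lies on the centre line of the jaws, within the pads' length; the fingertips stand 25 mm ahead of it and the grasp point (between the pads) lies 6 mm ahead of it (ctrl.finger_overhang is the distance from the TCP to the fingertips, in m); z points along the fingers, y is the line along which they close (so a half turn about z gives the same grasp; the last joint's range is limited). The gripper opens to 85 mm and grips with 20 to 120 N. Pads are 22 mm wide; open, the fingers measure 114 mm over their backs; the gripper's body (76 mm by 85 mm) begins 54 mm behind the grasp point. The pads swing forward as they close: fully open they stand 13 mm farther back than shut.
Start: joints at [1.171, 0.286, 1.577, -0, 1.279, -0.15], TCP at [0.167, 0.654, 0.256] pointing down, gripper open.
Joint ranges: [-2.77, 2.77], [-0.9, 2.22], [0.21, 2.48], [-1.53, 4.67], [0.24, 2.81], [-2.84, 2.84]. Speed limits (rad/s): [2.79, 2.79, 3.14, 3.14, 3.14, 3.14].

### API

Orientations are given as a unit quaternion [x, y, z, w].
In Python, from plant import get_state, imaging, job, ctrl gives the robot as it stands.
- The arm moves only by the tool jog_arm, never from a script. Its argument "increments" is a list of rows, each an object of numbers: "dx", "dy", "dz": the shift along the world's x, y, z each as a share of 12 cm, from -1 to 1; "ax", "ay", "az": the turn, a rotation vector about the world's x, y, z each as a share of pi/2 rad, from -1 to 1; "gripper": the gripper command: -1 is shut, 1 is fully open, values between are in proportion. A call has 1 to 10 rows; each row is the pose to reach, as a shift and turn from the pose commanded when the call began; what a row does not reach only later rows make up. A row lasts 1/10 s, in which the tool goes at most 50 mm and 8.59 degrees, less where a joint would pass 70% of its speed; a pose out of reach is approached as far as the arm can. A call with a number of a shift or a turn outside -1 to 1 is refused whole. A call with a gripper value outside its range is refused whole. The fingers move at their own pace and stop on an object; "force" is the grip in N (left out, the last holds). Time passes only in rows, so rows that repeat a pose let the fingers close. It gives the time, the measured TCP pose, the force, the opening and the grip force at its end, in the units of the state.
- get_state(): the state, without advancing time (a new reading comes with each control period).
- imaging.read_camera(name): name is "scene" or "top" or "wrist"; returns a dict with "frame" (420x560x3 uint8, blue, green, red), "depth" (420x560 float32, m along the optical axis (not along the pixel's ray), 0 where there is no reading), "camera_matrix" (3x3 intrinsics, pixels), "extrinsics" (4x4, takes a point from camera to world coordinates); the wrist camera has in their place "mount" (4x4, takes a point from camera to tool coordinates, whose origin is the TCP and whose axes are the flange's). Camera axes: x right, y up, looking along -z (the intrinsics and any distortion apply to the point x, -y, -z); pixel columns grow to the right and rows downward; lengths in m; the calibration is good to about 2 mm. The wrist camera is an equidistant fisheye: a pixel r from the principal point sees the ray r / f radians off the axis. A picture is of the moment at which its call begins: read the wrist's pose just before it.
- job.sign_off(): hands the job in; it is judged then, once.
The state is a dict: "time": time; "qpos": joint angles; "dq": joint speeds; "joint_efforts": joint torques, N m; "eef_pos": TCP position; "tcp_rot": TCP orientation; "contact_force": force on the tool from outside, world axes, zero at the start; "wrist_torque": the same for the moment, N m; "opening": opening from 0.0 (shut) to 1.0 (fully open); "finger_force": force on a finger pad.
Only numpy, scipy, OpenCV 4.12 (cv2) and the standard library are available. Lean on these libraries where they do the work, as an engineer would, in place of code of your own. Each camera call takes 0.05 s, during which the arm holds its last target. There are 200 camera calls.

### The job

Lift the tall flanged spool off its peg on the drying board and hold it up to the little inspection camera: right way up, leaning so that its foot squarely faces the lens, centred on the lens's line of sight, with the foot about 8 cm in front of the glass. Do not disturb the other turned pieces or the awl and do not bump the camera. Finish holding the spool still there: do not put it down or let go.

Things in the scene. Friction and masses are not known exactly. Their poses are not given: they have to be found in the camera images.
- tall_spool: spool to show: pale turned wood, 100 mm tall, flanged at both ends. Foot flange 54 mm across, 12 thick; barrel 30 across; solid top flange 46 across, its side 84 to 100 mm above the foot (grip it from above). Blind bore in the foot, 18 across, 60 deep, sits over a peg. 70 to 140 g. Origin: centre of the foot's underside; z up along its axis to the top. Round: turn about z is free
- board: dark wooden drying board, 190 x 190 x 18 mm, fixed, flat on the table, yaw varies. Four upright steel pegs, 10 mm across, 45 mm tall above the board's top, 60 mm either side of its centre in x and y (120 mm apart). Any piece may be on any peg, its foot on the board's top. Origin: centre of the underside, on the table
- camera: fixed inspection camera on a low stand: grey base plate 100 x 90 x 14 mm (its centre 30 mm along +x from the origin), two aluminium cheeks up to 88 mm high, a black camera head tilted between them; whole thing about 120 mm high. Origin: on the table, z up; the lens looks up and towards -x of this frame. The stand's yaw varies
- lens: the camera's lens, on the end of the camera head, 12 mm along the camera's +x from its origin and 105 mm above the table, with a white ring light 54 mm across around it. Origin: centre of the glass's front; z points out of the lens along its line of sight, which rises 60 degrees above level (30 degrees off vertical), leaning to the camera's -x. Fixed to the camera
- short_spool: bystander on a peg: same kind of spool but only 66 mm tall, foot 54 mm, top flange 46 mm across. Origin: centre of the underside
- sleeve: bystander on a peg: plain straight cylinder, 42 mm across, 100 mm tall, no flanges. Origin: centre of the underside
- cone: bystander on a peg: 100 mm tall, foot 54 mm, body 38 mm across tapering to 22 mm at the top, no top flange. Origin: centre of the underside
- bradawl: bystander: an awl 170 mm long with a wooden handle 26 mm thick, lying on the table along x between the board and the camera. Origin: under its middle, on the table

How it is judged:
By the outcome, as a careful person would: the job done as asked, in the order asked, and still so for the second after the job is handed in, while the arm keeps its last pose, push and grip.
It also fails if it takes over 35 s, if anything falls off the work surface, if the arm or the gripper's body presses on something with over 40 N, if the wrist force passes 120 N, or if a joint passes its speed limit or range.

## Working session

There is one attempt and no reset: what is moved stays moved. The work goes in short steps, Python scripts to look and compute and a tool call to move; the robot and the scene stay as the last step left them, time stands still between calls to the robot, and variables do not carry over. Pictures are saved under pics/ and viewed, at most 10 in all, crops included, and the job is handed in when it is done.

Besides the shell and the picture viewer there is one more tool, called after "Call:" as name(argument=value, ...), one argument or row to a line, values as JSON. jog_arm: Moves the arm, as the interface text tells. Shift numbers are shares of 12 cm and turn numbers shares of pi/2 rad, none past 1 either way. Its arguments: {"type":"object","properties":{"increments":{"type":"array"},"force":{"type":"number"}},"required":["increments"]}

```bash
mkdir -p pics
cat > h.py <<'E'
import numpy as np, cv2
from plant import get_state, imaging, job, ctrl
def cloud(r):
    K=r["camera_matrix"];d=r["depth"];v,u=np.mgrid[:d.shape[0],:d.shape[1]]
    p=np.stack([(u-K[0,2])/K[0,0]*d,-(v-K[1,2])/K[1,1]*d,-d,np.ones_like(d)],-1)
    w=(p@np.array(r["extrinsics"]).T)[...,:3]; w[d==0]=np.nan
    return w
E
python3 - <<'E'
from h import *
s=get_state();print(s["time"],s["eef_pos"],s["tcp_rot"],s["opening"],ctrl.finger_overhang)
ims=[]
for n in("top","scene"):
    r=imaging.read_camera(n);np.savez(n+".npz",**{k:r[k] for k in("frame","depth","camera_matrix","extrinsics")})
    cv2.imwrite(f"pics/{n}0.png",r["frame"]);print(n,np.round(r["extrinsics"],3).tolist(),r["camera_matrix"].tolist())
E
```

```text
0.0 [0.16659471 0.65350011 0.25493255] [ 1.24563224e-01  9.92210956e-01 -1.14658211e-03 -3.27895425e-04] 0.9990875771315404 0.025
top [[-0.016, 0.969, -0.246, 0.351], [-1.0, -0.017, -0.002, -0.023], [-0.006, 0.246, 0.969, 0.885], [0.0, 0.0, 0.0, 1.0]] [[469.4569560473485, 0.0, 281.28585127856473], [0.0, 469.4569560473485, 212.03547527161447], [0.0, 0.0, 1.0]]
scene [[0.607, -0.491, 0.625, 1.023], [0.795, 0.355, -0.493, -0.384], [0.02, 0.796, 0.606, 0.56], [0.0, 0.0, 0.0, 1.0]] [[380.3638253266346, 0.0, 276.30463700152103], [0.0, 380.3638253266346, 202.0638514254481], [0.0, 0.0, 1.0]]
```

View pics/top0.png

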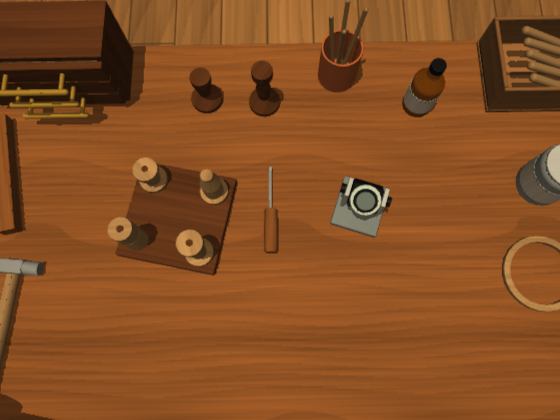

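View pics/scene0.png

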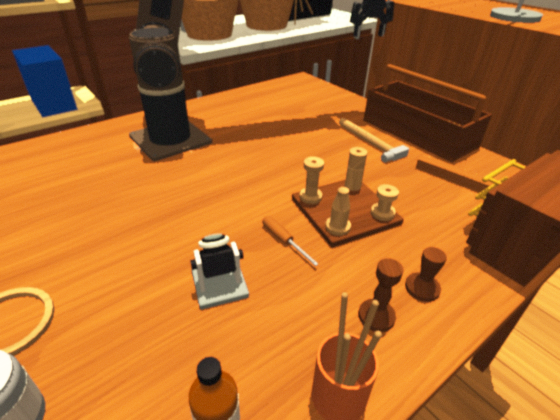

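The top view shows the tall spool's top at (190,243), the short spool at (147,170), the sleeve at (122,230) and the cone at (208,180). The awl lies at about x=270 and the camera ring is at (366,201). The scene view agrees: tall spool at (314,163), camera ring at (213,241).

Run:
```python
from h import *
for n,sp,ring in(("top",(190,243),(366,201)),("scene",(314,163),(213,241))):
    r=np.load(n+".npz");w=cloud(r);f=r["frame"].astype(int)
    v,u=np.mgrid[:420,:560]
    m=(np.hypot(u-sp[0],v-sp[1])<22)&(abs(w[...,2]-.118)<.006)
    p=w[m];c,rad=cv2.minEnclosingCircle(p[:,:2].astype(np.float32).reshape(-1,1,2))
    print(n,"spool top",m.sum(),p.mean(0).round(4),"circle",np.round(c,4),round(rad,4))
    hsv=cv2.cvtColor(r["frame"],cv2.COLOR_BGR2HSV)
    near=np.hypot(u-ring[0],v-ring[1])<26
    wm=near&(f.min(-1)>165)&(hsv[...,1]<60)&(w[...,2]>.06)
    print("white",wm.sum())
    if wm.sum()>10:
        q=w[wm]
        for _ in range(4):
            c0=q.mean(0);U,S,V=np.linalg.svd(q-c0,full_matrices=False);nn=V[2]*np.sign(V[2][2]);e=(q-c0)@nn;q=q[abs(e)<max(.003,1.5*e.std())]
        print("ring centroid",c0.round(4),"extent",(q.max(0)-q.min(0)).round(3),"n",nn.round(3),"elev",np.degrees(np.arcsin(nn[2])).round(1),"az",np.degrees(np.arctan2(nn[1],nn[0])).round(1))
        uv=np.argwhere(wm)[:,::-1].astype(np.float32)
        e=cv2.fitEllipse(cv2.convexHull(uv.astype(int).reshape(-1,1,2).astype(np.int32)));print("ellipse",np.round(e[0],1),np.round(e[1],1))
        (a,b)=e[0];K=r["camera_matrix"];T=r["extrinsics"];d=T[:3,:3]@[(a-K[0,2])/K[0,0],-(b-K[1,2])/K[1,1],-1]
        print("ray@z.105",(T[:3,3]+d*(.105-T[2,3])/d[2]).round(4))
    # grey base plate
    pm=(np.hypot(u-ring[0],v-ring[1])<75)&(abs(w[...,2]-.014)<.006)&(hsv[...,1]<90)
    q=w[pm][:,:2].astype(np.float32);b=cv2.minAreaRect(q.reshape(-1,1,2));print("plate",pm.sum(),np.round(b[0],4),np.round(b[1],4),round(b[2],1))
    # board outline
    bm=(np.hypot(u-[175,345][n=="scene"],v-[217,208][n=="scene"])<90)&(abs(w[...,2]-.018)<.005)&(hsv[...,2]<110)
    k=cv2.morphologyEx(bm.astype(np.uint8),cv2.MORPH_OPEN,np.ones((3,3)))>0
    b=cv2.minAreaRect(w[k][:,:2].astype(np.float32).reshape(-1,1,2));print("board",np.round(b[0],4),np.round(b[1],4),round(b[2],1))
    cv2.imwrite(f"pics/{n}_m.png",np.hstack([cv2.resize(r["frame"][ring[1]-45:ring[1]+60,ring[0]-50:ring[0]+50],None,fx=4,fy=4),cv2.resize((wm*255+pm*120).astype(np.uint8)[ring[1]-45:ring[1]+60,ring[0]-50:ring[0]+50],None,fx=4,fy=4)[...,None].repeat(3,-1)]))
```

```text
top spool top 595 [0.4947 0.132  0.1191] circle [0.4954 0.1325] 0.023
white 16
ring centroid [ 0.5887 -0.1661  0.1072] extent [0.02  0.064 0.029] n [-0.932  0.278  0.233] elev 13.5 az 163.4
ellipse [365.  195.2] [18.5 38.7]
ray@z.105 [ 0.5765 -0.1661  0.105 ]
plate 1045 [ 0.5827 -0.1709] [0.0886 0.1016] 71.1
board [0.5666 0.1782] [0.1901 0.19  ] 77.7
scene spool top 209 [0.501  0.1301 0.1174] circle [0.498  0.1324] 0.0238
white 194
ring centroid [ 0.5866 -0.1728  0.1008] extent [0.033 0.07  0.028] n [-0.918  0.328  0.223] elev 12.9 az 160.4
ellipse [215.3 250.8] [31.6 43. ]
ray@z.105 [ 0.6008 -0.1795  0.105 ]
plate 1254 [ 0.5907 -0.1731] [0.0886 0.0892] 71.3
board [0.596 0.28 ] [0.3936 0.1548] 80.9
```

View pics/top_m.png

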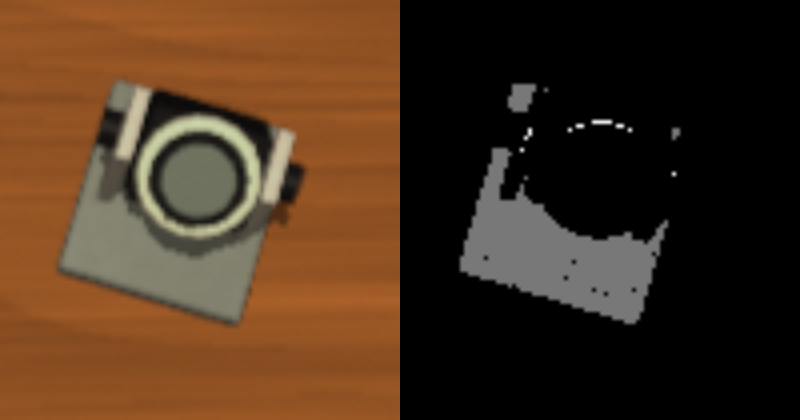

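The crop shows the ring nearly circular, centred at about (365.5,200), and the plate's long side gives a camera yaw of about -19°. The lens therefore leans towards the robot. I'll refine the lens position now and start the approach.

Run:
```python
from h import *
rays=[]
for n,ring in(("top",(366,201)),("scene",(213,243))):
    r=np.load(n+".npz");w=cloud(r);f=r["frame"];v,u=np.mgrid[:420,:560]
    hsv=cv2.cvtColor(f,cv2.COLOR_BGR2HSV)
    m=(np.hypot(u-ring[0],v-ring[1])<21)&(f.min(-1)>115)&(w[...,2]>.085)
    k,lab,st,_=cv2.connectedComponentsWithStats(m.astype(np.uint8));i=1+st[1:,4].argmax();m=lab==i
    p=w[m];c=p.mean(0);V=np.linalg.svd(p-c)[2];nn=V[2]*np.sign(V[2][2])
    cs=max(cv2.findContours(m.astype(np.uint8),0,2)[0],key=cv2.contourArea);e=cv2.fitEllipse(cv2.convexHull(cs))
    K=r["camera_matrix"];T=r["extrinsics"];a,b=e[0];d=T[:3,:3]@[(a-K[0,2])/K[0,0],-(b-K[1,2])/K[1,1],-1];rays.append((T[:3,3],d/np.linalg.norm(d)))
    print(n,m.sum(),st[i],"ell",np.round(e[0],1),np.round(e[1],1),"c",c.round(4),"n",nn.round(3),"elev",np.degrees(np.arcsin(nn[2])).round(1),"az",np.degrees(np.arctan2(nn[1],nn[0])).round(1),"ray@.105",(T[:3,3]+d*(.105-T[2,3])/d[2]).round(4))
(a,da),(b,db)=rays;t=np.linalg.lstsq(np.stack([da,-db],1),b-a,rcond=None)[0];print("tri",(a+t[0]*da).round(4),(b+t[1]*db).round(4))
```

```text
top 239 [350 185  31  30 239] ell [365.3 199.6] [29.7 30.5] c [ 0.5718 -0.1671  0.1031] n [-0.447  0.17   0.878] elev 61.4 az 159.2 ray@.105 [ 0.5684 -0.1661  0.105 ]
scene 172 [199 236  30  12 172] ell [213.6 241.1] [11.  30.2] c [ 0.5854 -0.173   0.108 ] n [-0.357  0.104  0.928] elev 68.1 az 163.8 ray@.105 [ 0.5786 -0.1699  0.105 ]
tri [ 0.5706 -0.1675  0.0974] [ 0.5711 -0.1663  0.0973]
```

Call:
jog_arm(
  increments=[
    {"dx":0.63,"dy":-1,"az":-0.2625},
    {"dx":0.63,"dy":-1,"az":-0.2625},
    {"dx":0.63,"dy":-1,"az":-0.2625},
    {"dx":0.63,"dy":-1,"az":-0.2625},
  ],
)

```text
$.increments[0]: bad value
```

Call:
jog_arm(
  increments=[
    {"dx":0.63,"dy":-0.99,"dz":0.0,"ax":0.0,"ay":0.0,"az":-0.26,"gripper":1.0},
    {"dx":0.63,"dy":-0.99,"dz":0.0,"ax":0.0,"ay":0.0,"az":-0.26,"gripper":1.0},
    {"dx":0.63,"dy":-0.99,"dz":0.0,"ax":0.0,"ay":0.0,"az":-0.26,"gripper":1.0},
    {"dx":0.63,"dy":-0.99,"dz":0.0,"ax":0.0,"ay":0.0,"az":-0.26,"gripper":1.0},
  ],
)

```text
time: 0.5
eef_pos: [0.2443, 0.5318, 0.2555]
tcp_rot: [0.326, 0.945, -0.001, 0.0]
contact_force: [-0.2, 1.0, 0.2]
opening: 0.995
finger_force: 0.0
```

Call:
jog_arm(
  increments=[
    {"dx":0.63,"dy":-0.99,"dz":0.0,"ax":0.0,"ay":0.0,"az":-0.26,"gripper":1.0},
    {"dx":0.63,"dy":-0.99,"dz":0.0,"ax":0.0,"ay":0.0,"az":-0.26,"gripper":1.0},
    {"dx":0.63,"dy":-0.99,"dz":0.0,"ax":0.0,"ay":0.0,"az":-0.26,"gripper":1.0},
    {"dx":0.63,"dy":-0.99,"dz":0.0,"ax":0.0,"ay":0.0,"az":-0.26,"gripper":1.0},
  ],
)

```text
time: 0.9
eef_pos: [0.3198, 0.4138, 0.2559]
tcp_rot: [0.511, 0.86, -0.001, 0.0]
contact_force: [-0.9, -0.4, -0.4]
opening: 0.996
finger_force: 0.0
```

Call:
jog_arm(
  increments=[
    {"dx":0.63,"dy":-0.99,"dz":0.0,"ax":0.0,"ay":0.0,"az":-0.26,"gripper":1.0},
    {"dx":0.63,"dy":-0.99,"dz":0.0,"ax":0.0,"ay":0.0,"az":-0.26,"gripper":1.0},
    {"dx":0.63,"dy":-0.99,"dz":0.0,"ax":0.0,"ay":0.0,"az":-0.26,"gripper":1.0},
    {"dx":0.63,"dy":-0.99,"dz":0.0,"ax":0.0,"ay":0.0,"az":-0.26,"gripper":1.0},
  ],
)

```text
time: 1.3
eef_pos: [0.3955, 0.2954, 0.2563]
tcp_rot: [0.674, 0.738, -0.0, 0.0]
contact_force: [-0.2, 0.1, 0.6]
opening: 0.999
finger_force: 0.0
```

Call:
jog_arm(
  increments=[
    {"dx":0.63,"dy":-0.99,"dz":0.0,"ax":0.0,"ay":0.0,"az":-0.26,"gripper":1.0},
    {"dx":0.63,"dy":-0.99,"dz":0.0,"ax":0.0,"ay":0.0,"az":-0.26,"gripper":1.0},
    {"dx":0.63,"dy":-0.99,"dz":0.0,"ax":0.0,"ay":0.0,"az":-0.26,"gripper":1.0},
    {"dx":0.63,"dy":-0.99,"dz":0.0,"ax":0.0,"ay":0.0,"az":-0.26,"gripper":1.0},
    {"dx":0.63,"dy":-0.99,"dz":0.0,"ax":0.0,"ay":0.0,"az":-0.26,"gripper":1.0},
  ],
)

```text
time: 1.8
eef_pos: [0.4692, 0.1795, 0.256]
tcp_rot: [0.808, 0.589, -0.0, -0.001]
contact_force: [-0.7, 0.3, 0.3]
opening: 0.999
finger_force: 0.0
```

Call:
jog_arm(
  increments=[
    {"dx":0.22,"dy":-0.39,"dz":-0.3,"ax":0.0,"ay":0.0,"az":0.0,"gripper":1.0},
    {"dx":0.22,"dy":-0.39,"dz":-0.3,"ax":0.0,"ay":0.0,"az":0.0,"gripper":1.0},
    {"dx":0.22,"dy":-0.39,"dz":-0.3,"ax":0.0,"ay":0.0,"az":0.0,"gripper":1.0},
  ],
)

```text
time: 2.1
eef_pos: [0.4945, 0.1326, 0.2183]
tcp_rot: [0.808, 0.589, -0.002, -0.001]
contact_force: [0.8, -0.0, 0.2]
opening: 1.002
finger_force: 0.0
```

Run:
```python
from h import *
s=get_state();r=imaging.read_camera("wrist");print(s["eef_pos"],s["tcp_rot"],np.round(r["mount"],4).tolist(),r["camera_matrix"].tolist(),[k for k in r])
np.savez("w1.npz",pos=s["eef_pos"],rot=s["tcp_rot"],**{k:r[k] for k in("frame","depth","camera_matrix","mount")});cv2.imwrite("pics/w1.png",r["frame"])
```

```text
[0.49451639 0.132617   0.21830446] [ 0.80837221  0.58866743 -0.00171467 -0.00144315] [[0.001, 0.9585, 0.2851, 0.0729], [1.0, -0.001, 0.0, 0.0005], [0.0003, 0.2851, -0.9585, -0.118], [0.0, 0.0, 0.0, 1.0]] [[325.19226210127806, 0.0, 273.5022747056531], [0.0, 325.19226210127806, 210.4524267168718], [0.0, 0.0, 1.0]] ['frame', 'depth', 'camera_matrix', 'mount']
```

View pics/w1.png

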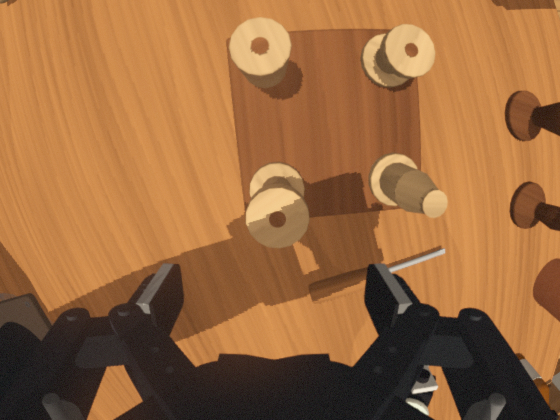

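The wrist view shows the tall spool's top flange at about (277,217), between the fingers (tips at x≈165 and x≈382). I'll convert that to a world position.

Run:
```python
from h import *
from scipy.spatial.transform import Rotation as R
w=np.load("w1.npz");K=w["camera_matrix"];M=w["mount"];f=w["frame"]
def ray(u,v):
    x,y=(u-K[0,2])/K[0,0],(v-K[1,2])/K[1,1];t=np.hypot(x,y);k=np.sin(t)/t
    return np.array([x*k,-y*k,-np.cos(t)])
Rw=R.from_quat(w["rot"]).as_matrix();o=w["pos"]+Rw@M[:3,3]
def at(u,v,z): d=Rw@M[:3,:3]@ray(u,v);return (o+d*(z-o[2])/d[2]).round(4)
print("hand",at(277,217,.118),at(246,217,.118),at(309,217,.118),at(277,186,.118),at(277,248,.118))
```

```text
hand [0.4979 0.1348 0.118 ] [0.477  0.1414 0.118 ] [0.5194 0.1279 0.118 ] [0.5046 0.156  0.118 ] [0.4907 0.1121 0.118 ]
```

Call:
jog_arm(
  increments=[
    {"dx":0.017,"dy":0.007,"dz":-0.3,"ax":0.0,"ay":0.0,"az":0.0,"gripper":1.0},
    {"dx":0.017,"dy":0.007,"dz":-0.6,"ax":0.0,"ay":0.0,"az":0.0,"gripper":1.0},
    {"dx":0.017,"dy":0.007,"dz":-0.86,"ax":0.0,"ay":0.0,"az":0.0,"gripper":1.0},
    {"dx":0.017,"dy":0.007,"dz":-0.86,"ax":0.0,"ay":0.0,"az":0.0,"gripper":1.0},
    {"dx":0.017,"dy":0.007,"dz":-0.86,"ax":0.0,"ay":0.0,"az":0.0,"gripper":1.0},
  ],
)

```text
time: 2.65
eef_pos: [0.4977, 0.1341, 0.1182]
tcp_rot: [0.808, 0.589, 0.0, -0.0]
contact_force: [-0.8, -0.3, 0.5]
opening: 0.999
finger_force: 0.0
```

Call:
jog_arm(
  increments=[
    {"dx":0.0,"dy":0.0,"dz":0.0,"ax":0.0,"ay":0.0,"az":0.0,"gripper":-1.0},
    {"dx":0.0,"dy":0.0,"dz":0.0,"ax":0.0,"ay":0.0,"az":0.0,"gripper":-1.0},
    {"dx":0.0,"dy":0.0,"dz":0.0,"ax":0.0,"ay":0.0,"az":0.0,"gripper":-1.0},
    {"dx":0.0,"dy":0.0,"dz":0.0,"ax":0.0,"ay":0.0,"az":0.0,"gripper":-1.0},
    {"dx":0.0,"dy":0.0,"dz":0.0,"ax":0.0,"ay":0.0,"az":0.0,"gripper":-1.0},
    {"dx":0.0,"dy":0.0,"dz":0.0,"ax":0.0,"ay":0.0,"az":0.0,"gripper":-1.0},
    {"dx":0.0,"dy":0.0,"dz":0.0,"ax":0.0,"ay":0.0,"az":0.0,"gripper":-1.0},
    {"dx":0.0,"dy":0.0,"dz":0.0,"ax":0.0,"ay":0.0,"az":0.0,"gripper":-1.0},
  ],
  force=60,
)

```text
time: 3.45
eef_pos: [0.4988, 0.1331, 0.1194]
tcp_rot: [0.809, 0.588, 0.001, 0.001]
contact_force: [-1.2, 0.5, 6.3]
opening: 0.519
finger_force: 60.5
```

Call:
jog_arm(
  increments=[
    {"dx":0.0,"dy":0.0,"dz":0.15,"ax":0.0,"ay":0.0,"az":0.0,"gripper":-1.0},
    {"dx":0.0,"dy":0.0,"dz":0.3,"ax":0.0,"ay":0.0,"az":0.0,"gripper":-1.0},
    {"dx":0.0,"dy":0.0,"dz":0.5,"ax":0.0,"ay":0.0,"az":0.0,"gripper":-1.0},
    {"dx":0.0,"dy":0.0,"dz":0.7,"ax":0.0,"ay":0.0,"az":0.0,"gripper":-1.0},
    {"dx":0.0,"dy":0.0,"dz":0.9,"ax":0.0,"ay":0.0,"az":0.0,"gripper":-1.0},
    {"dx":0.0,"dy":0.0,"dz":1.0,"ax":0.0,"ay":0.0,"az":0.0,"gripper":-1.0},
    {"dx":0.0,"dy":0.0,"dz":1.0,"ax":0.0,"ay":0.0,"az":0.0,"gripper":-1.0},
  ],
)

```text
time: 4.15
eef_pos: [0.4988, 0.1329, 0.2395]
tcp_rot: [0.809, 0.588, 0.002, 0.001]
contact_force: [0.3, -0.2, -1.0]
opening: 0.516
finger_force: 61.2
```

Run:
```python
from h import *
s=get_state();print(s["eef_pos"],s["opening"],s["finger_force"],s["qpos"])
r=imaging.read_camera("scene");cv2.imwrite("pics/s2.png",cv2.resize(r["frame"][60:300,180:460],None,fx=2,fy=2))
```

```text
[0.49878927 0.13290813 0.23948576] 0.5159392024663064 61.218405961990356 [ 6.36593422e-02 -5.47846619e-02  1.98160297e+00  3.69772616e-05
  1.20999206e+00  3.76434863e-01]
```

View pics/s2.png

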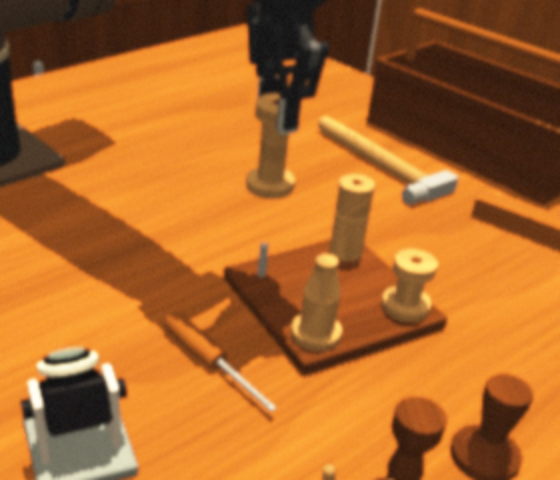

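The spool is lifted and upright, and the other pieces and the awl are undisturbed. Next I'll carry it across towards the camera and tilt it.

Call:
jog_arm(
  increments=[
    {"dx":-0.03,"dy":-0.25,"dz":0.19,"ax":0.0,"ay":0.0,"az":0.0,"gripper":-1.0},
    {"dx":-0.06,"dy":-0.5,"dz":0.19,"ax":0.0,"ay":0.0,"az":0.0,"gripper":-1.0},
    {"dx":-0.07,"dy":-0.75,"dz":0.19,"ax":0.0,"ay":0.0,"az":0.0,"gripper":-1.0},
    {"dx":-0.07,"dy":-1.0,"dz":0.19,"ax":0.0,"ay":0.0,"az":0.0,"gripper":-1.0},
    {"dx":-0.07,"dy":-1.0,"dz":0.19,"ax":0.0,"ay":0.0,"az":0.0,"gripper":-1.0},
  ],
)

```text
time: 4.7
eef_pos: [0.4884, 0.0104, 0.2578]
tcp_rot: [0.81, 0.587, -0.002, -0.001]
contact_force: [-0.4, 1.6, -1.2]
opening: 0.513
finger_force: 61.3
```

Call:
jog_arm(
  increments=[
    {"dx":-0.07,"dy":-0.2,"dz":0.0,"ax":-0.022,"ay":-0.063,"az":0.0,"gripper":-1.0},
    {"dx":-0.07,"dy":-0.4,"dz":0.0,"ax":-0.044,"ay":-0.126,"az":0.0,"gripper":-1.0},
    {"dx":-0.07,"dy":-0.6,"dz":0.0,"ax":-0.066,"ay":-0.19,"az":0.0,"gripper":-1.0},
    {"dx":-0.07,"dy":-0.75,"dz":0.0,"ax":-0.087,"ay":-0.253,"az":0.0,"gripper":-1.0},
    {"dx":-0.07,"dy":-0.85,"dz":0.0,"ax":-0.109,"ay":-0.316,"az":0.0,"gripper":-1.0},
    {"dx":-0.07,"dy":-0.85,"dz":0.0,"ax":-0.109,"ay":-0.316,"az":0.0,"gripper":-1.0},
  ],
)

```text
time: 5.3
eef_pos: [0.4784, -0.0885, 0.2563]
tcp_rot: [0.782, 0.568, 0.147, 0.21]
contact_force: [-1.4, -0.4, -2.1]
opening: 0.522
finger_force: 61.6
```

Run:
```python
from h import *
from scipy.spatial.transform import Rotation as R
s=get_state();z=R.from_quat(s["tcp_rot"]).as_matrix()[:,2];print(s["eef_pos"],"tool z",z.round(4),s["qpos"].round(3),s["finger_force"])
for n in("top","scene"):
    r=imaging.read_camera(n);np.savez(n+"3.npz",**{k:r[k] for k in("frame","depth","camera_matrix","extrinsics")})
    c=r["frame"][100:310,260:540] if n=="top" else r["frame"][120:330,100:380]
    cv2.imwrite(f"pics/{n}3.png",cv2.resize(c,None,fx=2,fy=2))
```

```text
[ 0.47841363 -0.08853762  0.25627749] tool z [ 0.4691 -0.1617 -0.8682] [-0.41  -0.406  2.291  0.058  0.74  -0.128] 61.58115863800049
```

View pics/scene3.png

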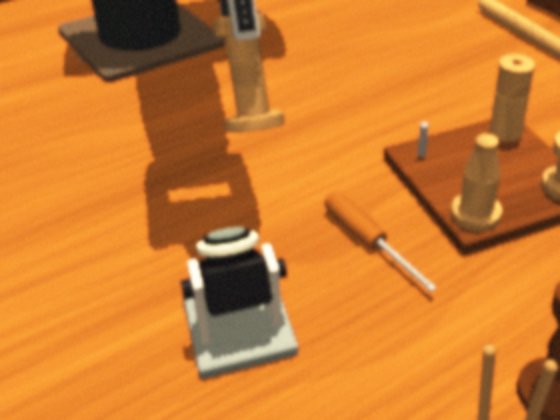

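View pics/top3.png

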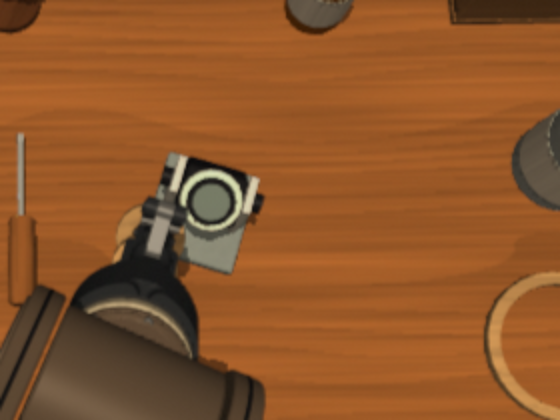

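Both views show the spool tilted and held beside the lens, with the camera and awl untouched. Now the last shift onto the lens axis.

Call:
jog_arm(
  increments=[
    {"dx":0.03,"dy":-0.1,"dz":0.05,"ax":0.0,"ay":0.0,"az":0.0,"gripper":-1.0},
    {"dx":0.03,"dy":-0.2,"dz":0.05,"ax":0.0,"ay":0.0,"az":0.0,"gripper":-1.0},
    {"dx":0.03,"dy":-0.3,"dz":0.05,"ax":0.0,"ay":0.0,"az":0.0,"gripper":-1.0},
    {"dx":0.03,"dy":-0.4,"dz":0.05,"ax":0.0,"ay":0.0,"az":0.0,"gripper":-1.0},
    {"dx":0.03,"dy":-0.4,"dz":0.05,"ax":0.0,"ay":0.0,"az":0.0,"gripper":-1.0},
    {"dx":0.03,"dy":-0.4,"dz":0.05,"ax":0.0,"ay":0.0,"az":0.0,"gripper":-1.0},
  ],
)

```text
time: 6.0
eef_pos: [0.4849, -0.1366, 0.2658]
tcp_rot: [0.781, 0.568, 0.148, 0.212]
contact_force: [-0.8, -0.1, -0.9]
opening: 0.519
finger_force: 61.6
```

Run:
```python
from h import *
from scipy.spatial.transform import Rotation as R
s=get_state();z=R.from_quat(s["tcp_rot"]).as_matrix()[:,2];print(s["eef_pos"],"tool z",z.round(4),s["qpos"].round(3),s["finger_force"])
foot=s["eef_pos"]+.1014*z;print("foot expected",foot.round(4))
r=imaging.read_camera("scene");np.savez("scene4.npz",**{k:r[k] for k in("frame","depth","camera_matrix","extrinsics")})
K=r["camera_matrix"];T=np.array(r["extrinsics"])
def pj(p): c=T[:3,:3].T@(p-T[:3,3]);return np.array([K[0,2]+K[0,0]*c[0]/-c[2],K[1,2]-K[1,1]*c[1]/-c[2]])
im=cv2.resize(r["frame"],None,fx=4,fy=4,interpolation=cv2.INTER_CUBIC)
def circ(c,n,rad,col):
    a=np.cross(n,[0,0,1]);a/=np.linalg.norm(a);b=np.cross(n,a)
    for t in np.linspace(0,2*np.pi,60):cv2.circle(im,tuple(np.round(4*pj(c+rad*(a*np.cos(t)+b*np.sin(t)))+2).astype(int)),1,col,-1)
n=-z;circ(foot,n,.027,(0,255,0));circ(foot+.1*n,n,.023,(0,255,0));circ(foot+.012*n,n,.027,(0,255,0))
L=np.array([.5675,-.166,.105]);circ(L,np.array([-.473,.163,.866]),.027,(255,0,0))
u,v=pj(L).astype(int);cv2.imwrite("pics/s4.png",im[4*(v-95):4*(v+30),4*(u-60):4*(u+80)])
```

```text
[ 0.48491193 -0.13661255  0.26582884] tool z [ 0.4729 -0.1622 -0.8661] [-0.519 -0.371  2.25   0.138  0.752 -0.283] 61.575847864151
foot expected [ 0.5329 -0.1531  0.178 ]
```

View pics/s4.png

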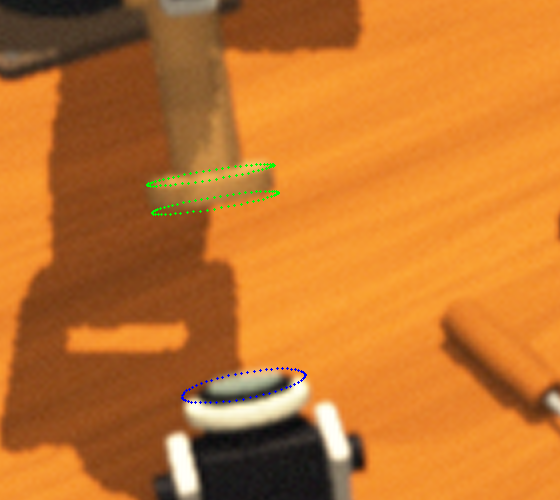

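The spool's foot lies within about 1 mm of where it was predicted, and the glass agrees with the measured lens. The remaining offset from the lens axis is about 4 mm, so I'll trim it.

Call:
jog_arm(
  increments=[
    {"dx":-0.022,"dy":0.0,"dz":-0.025,"ax":0.0,"ay":0.0,"az":0.0,"gripper":-1.0},
    {"dx":-0.022,"dy":0.0,"dz":-0.025,"ax":0.0,"ay":0.0,"az":0.0,"gripper":-1.0},
    {"dx":-0.022,"dy":0.0,"dz":-0.025,"ax":0.0,"ay":0.0,"az":0.0,"gripper":-1.0},
    {"dx":-0.022,"dy":0.0,"dz":-0.025,"ax":0.0,"ay":0.0,"az":0.0,"gripper":-1.0},
    {"dx":-0.022,"dy":0.0,"dz":-0.025,"ax":0.0,"ay":0.0,"az":0.0,"gripper":-1.0},
    {"dx":-0.022,"dy":0.0,"dz":-0.025,"ax":0.0,"ay":0.0,"az":0.0,"gripper":-1.0},
    {"dx":-0.022,"dy":0.0,"dz":-0.025,"ax":0.0,"ay":0.0,"az":0.0,"gripper":-1.0},
    {"dx":-0.022,"dy":0.0,"dz":-0.025,"ax":0.0,"ay":0.0,"az":0.0,"gripper":-1.0},
  ],
)

```text
time: 6.85
eef_pos: [0.4818, -0.1372, 0.2629]
tcp_rot: [0.781, 0.568, 0.149, 0.213]
contact_force: [-1.1, 0.2, -1.8]
opening: 0.516
finger_force: 61.6
```

On target to within 1 mm, so I'm handing it in.

```bash
python3 -c "
from h import *
s=get_state();print(abs(s['dq']).max());print(job.sign_off())"
```

```text
0.002367184237158433
the job is handed in; nothing more can be done
None
```

The tall spool is held still in front of the lens, foot squarely facing it about 8 cm from the glass and within a few millimetres of its line of sight by my measurements; the job is handed in, but no verdict came back.

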